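# Set out the soldering place

## Task

Set out the soldering place in the three black dishes: stand the solder reel in the dish next to the iron stand, the steel scrap cup in the dish next to the circuit-board holder, and the flux bottle in the dish between them, each flat on the floor of its dish and near its middle; then stack the little flat tin squarely on top of the solder reel. Never let the flux bottle tip over, leave the multimeter where it lies, and let go of everything at the end.

Things in the scene. Friction and masses are not known exactly. Their poses are not given: they have to be found in the camera images.
- spool: Reel of solder wire standing on its flat end: grey end discs, silvery winding, dark hub hole on top. Diameter 52 mm, height 42 mm, flat top, about 0.2 kg. Loose, starts on the mat on the robot's side of the dishes. Origin: centre of the underside, z up along its axis.
- scrap_cup: Plain steel open cup, empty, straight sided: outer diameter 54 mm, height 48 mm, wall 3 mm, about 0.11 kg. Loose, starts on the mat on the robot's side of the dishes. Origin: centre of the underside, z up.
- flux_bottle: White closed flux bottle: square body 44 x 44 mm and 40 mm high, round white cap 30 mm in diameter on top, 52 mm high in all, about 0.08 kg. Loose, upright, starts on the mat on the robot's side of the dishes. Origin: centre of the underside, z up, x and y square to its sides.
- tin: Low flat round tin of tip tinner, bare aluminium with a dark seam round it: diameter 44 mm, height 20 mm, about 0.05 kg. Loose, starts on the mat on the robot's side of the dishes. Origin: centre of the underside, z up.
- dish_a: One of three like square black dishes, fixed in a row about 102 mm apart between iron stand and board holder; which name lies where changes. 78 mm square outside, 72 inside, rim 7 mm high. Origin: centre of the underside, on the mat (its top is 3 mm above the bench); the inner floor is 3 mm above the origin. x, y along its sides, z up.
- dish_b: One of three like square black dishes, fixed in a row about 102 mm apart between iron stand and board holder; which name lies where changes. 78 mm square outside, 72 inside, rim 7 mm high. Origin: centre of the underside, on the mat (its top is 3 mm above the bench); the inner floor is 3 mm above the origin. x, y along its sides, z up.
- dish_c: One of three like square black dishes, fixed in a row about 102 mm apart between iron stand and board holder; which name lies where changes. 78 mm square outside, 72 inside, rim 7 mm high. Origin: centre of the underside, on the mat (its top is 3 mm above the bench); the inner floor is 3 mm above the origin. x, y along its sides, z up.
- iron_stand: Soldering-iron stand, fixed at one end of the row of dishes (left or right end, it changes): dark steel base 100 x 60 mm, wire coil and a short red-handled cordless iron lying in it, at most 95 mm high; its centre is about 115 mm from that of the next dish. Origin: centre of the underside; the iron's handle points to its +x, z up.
- board_holder: Circuit-board holder, fixed at the other end of the row: a green circuit board 66 mm wide held level 45 mm up between two grey jaws with black screw knobs, 124 mm from front to back, at most 60 mm high; its centre is about 115 mm from that of the next dish. Origin: centre of the underside; x from jaw to jaw, z up.
- multimeter: Yellow hand-held multimeter lying loose on the bench beside the mat at the robot's right, 150 x 75 x 38 mm. Not part of the job. Origin: centre of the underside, x along its length, z up.

How it is judged:
By the outcome, as a careful person would: the job done as asked, in the order asked, and still so for the second after the job is handed in, with the robot touching nothing.
It also fails if it takes over 112 s, if anything falls off the work surface, if the arm or the gripper's body presses on something with over 40 N, if the wrist force passes 120 N, or if a joint passes its speed limit or range.

## Robot

A 7-joint arm with a two-finger parallel gripper is mounted at the origin on the work surface. World frame = base frame: x ahead of the robot, y to its left, z up, the work surface at z = 0. Lengths are in m, angles in rad, forces in N, time in s.
With the tool pointing down it reaches from about 0.35 to 0.9 m from the base axis. Payload 8.1 kg.
Tool frame: the origin (TCP) lies between the finger pads; the fingertips stand 17 mm ahead of it and the grasp point (between the pads) lies 2 mm behind it; z points along the fingers, y is the line along which they close (so a half turn about z gives the same grasp; the last joint's range is limited). The gripper opens to 92 mm and grips with 3 to 60 N. Pads are 19 mm wide; open, the fingers measure 130 mm over their backs; the gripper's body (75 mm by 190 mm) begins 47 mm behind the grasp point.
Start: joints at [1.142, 0.434, 0.025, 1.573, -0.012, 1.134, -0.075], TCP at [0.2, -0.592, 0.204] pointing down, gripper open.
Joint ranges: [-2.62, 2.62], [-0.44, 2.09], [-1.27, 1.32], [0.08, 2.57], [-1.32, 4.46], [0.12, 2], [-2.74, 2.74]. Speed limits (rad/s): [2.22, 2.22, 3.01, 3.01, 3.14, 3.14, 3.14].

## Interface

Orientations are given as a rotation vector (axis times angle).
In Python, from cell import observe, get_image, calibration, sign_off, look_for, regions_of, landmark_of gives the robot as it stands.
- The arm moves only by the tool jog_arm, never from a script. Its argument "plan" is a list of rows, each an object with "offset": the shift along the tool's x, y, z normalised to -1 to 1, where 1 is 0.15 m, a list of three; "twist": the turn, a rotation vector about the tool's x, y, z normalised to -1 to 1, where 1 is 2 pi rad, a list of three; "fingers": the gripper command: -1 is shut, 1 is fully open, values between are in proportion. In form: [{"offset": [x, y, z], "twist": [ax, ay, az], "fingers": fingers}, ...]. A call has 1 to 20 rows; each row is the pose to reach, as a shift and turn from the pose commanded when the call began, along the tool's axes at that moment, turning the shorter way round; what a row does not reach only later rows make up. A row lasts 1/8 s, in which the tool goes at most 62.5 mm and 10.7 degrees, less where a joint would pass 70% of its speed; a pose out of reach is approached as far as the arm can. A call with a number of a shift or a turn outside -1 to 1 is refused whole. A call with a gripper value outside its range is refused whole. The fingers move at their own pace and stop on an object; "newtons" is the grip in N (left out, the last holds). Time passes only in rows, so rows that repeat a pose let the fingers close. It gives the time, the measured TCP pose, the force, the opening and the grip force at its end, in the units of the state.
- observe(): the state, without advancing time (a new reading comes with each control period).
- get_image(name): name is "scene" or "top" or "wrist"; returns the picture (480x640x3 uint8, red, green, blue); there is no depth.
- calibration(name): a dict with "fov_y" (degrees; the focal length in pixels is half the picture's height over the tangent of half this angle, whatever the lens; pixels are square), "cx", "cy" (the principal point, pixels), "position" and "attitude" of the camera in the world. Camera axes: x right, y down, z forward; pixel columns grow to the right and rows downward; lengths in m; the calibration is good to about 2 mm. A picture is of the moment at which its call begins: read the wrist's pose just before it. calibration takes no time and is no camera call; for the wrist camera it gives the pose at the moment of the call.
- sign_off(): hands the job in; it is judged then, once.
Trained networks look in the newest picture that a camera, given by its name, has taken for a name from the list of things; names that differ only in an ending like _2 or _b are one class to them, and where a whole thing is asked for, a point or a joint stands for the part that bears it (a point fixed in the world has none). Each returns a list of dicts, best first, with "conf" (0 to 1); they miss things now and then, are a little off and sometimes report something else, mostly with a low value. They report only what shows in the picture. A call takes as long as a camera call.
- look_for(thing, camera): "box" ([left, top, width, height] as shares, 0 to 1, of the picture: columns of its width, rows of its height, round what is visible of it).
- regions_of(thing, camera): "region" (480x640 bool, what is visible of it) and "box" ([left, top, width, height] as shares, 0 to 1, of the picture: columns of its width, rows of its height, round what is visible of it).
- landmark_of(thing, camera): "at" ([row, column] as shares, 0 to 1, of the picture: columns of its width, rows of its height: a listed point, or the origin of a listed thing).
The state is a dict: "clock": time; "joints": joint angles; "dq": joint speeds; "joint_efforts": joint torques, N m; "position": TCP position; "ee_rot": TCP orientation; "force": force on the tool from outside, world axes, zero at the start; "ft_torque": the same for the moment, N m; "width": opening from 0.0 (shut) to 1.0 (fully open); "gripper_force": force on a finger pad.
Only numpy, scipy, OpenCV 4.12 (cv2) and the standard library are available. Lean on these libraries where they do the work, as an engineer would, in place of code of your own. Each camera call takes 0.05 s, during which the arm holds its last target. There are 200 camera calls.

## Working session

There is one attempt and no reset: what is moved stays moved. The work goes in short steps, Python scripts to look and compute and a tool call to move; the robot and the scene stay as the last step left them, time stands still between calls to the robot, and variables do not carry over. Pictures are saved under pics/ and viewed, at most 14 in all, crops included, and the job is handed in when it is done.

Besides the shell and the picture viewer there is one more tool, called after "Call:" as a command line: name --argument value ..., lists and objects as JSON in quotes. jog_arm: Moves the arm, as the interface text tells. Scaled input: -1 to 1 covers 0.15 m each way for a shift and 2 pi rad each way for a turn. Its arguments: {"type":"object","properties":{"plan":{"type":"array","items":{"type":"object","properties":{"offset":{"type":"array","items":{"type":"number","minimum":-1,"maximum":1}},"twist":{"type":"array","items":{"type":"number","minimum":-1,"maximum":1}},"fingers":{"type":"number"}}}},"newtons":{"type":"number"}},"required":["plan"]}

```bash
mkdir -p pics; ls; cat > h.py <<'E'
from cell import *
import numpy as np, cv2
from scipy.spatial.transform import Rotation as R
def att(c):
    a=np.array(c["attitude"],float)
    if a.shape==(3,3): return a
    return (R.from_rotvec(a) if a.size==3 else R.from_quat(a)).as_matrix()
def ray(c,u,v,z):
    f=240/np.tan(np.radians(c["fov_y"])/2)
    d=att(c)@np.array([(u-c["cx"])/f,(v-c["cy"])/f,1]); p=np.array(c["position"])
    return p+d*(z-p[2])/d[2]
def proj(c,P):
    f=240/np.tan(np.radians(c["fov_y"])/2)
    q=att(c).T@(np.array(P)-np.array(c["position"])); return f*q[0]/q[2]+c["cx"],f*q[1]/q[2]+c["cy"]
E
python3 - <<'E'
from h import *
for n in("top","scene"):
    cv2.imwrite(f"pics/{n}0.png",get_image(n)[:,:,::-1]); print(n,calibration(n))
s=observe(); print(s)
E
```

```text
pics
top {'fov_y': 45.86664894403602, 'cx': 324.8799431461716, 'cy': 241.2321557619114, 'position': array([ 0.48765992, -0.09675841,  1.12359761]), 'attitude': array([-2.19033403,  2.18106884, -0.04467779])}
scene {'fov_y': 47.50565113960535, 'cx': 327.75438873925685, 'cy': 235.23625296654552, 'position': array([ 0.96308559, -0.58039069,  1.0115669 ]), 'attitude': array([-2.39998678, -0.96400075,  0.27001004])}
{'clock': 0.1, 'joints': array([ 1.14238811,  0.43513992,  0.02501755,  1.57399514, -0.0115582 ,
        1.13397262, -0.07516182]), 'dq': array([ 0.00030121, -0.00064572, -0.00032176, -0.00280841,  0.00023095,
       -0.0007434 , -0.00045143]), 'joint_efforts': array([ 4.49655970e-03, -6.69118452e+01,  9.88898166e-01, -3.15147114e+01,
       -6.03932189e-02,  3.73749202e-02,  1.01809312e-04]), 'position': array([ 0.19980504, -0.59170376,  0.20333654]), 'ee_rot': array([-3.09874351e+00, -5.09067472e-01,  6.27108576e-04]), 'force': array([-0.47377538, -0.43039548, -0.20457305]), 'ft_torque': array([ 0.01219025,  0.05768334, -0.0378062 ]), 'gripper_force': 0.0, 'width': 1.0003034266255122}
```

View pics/top0.png

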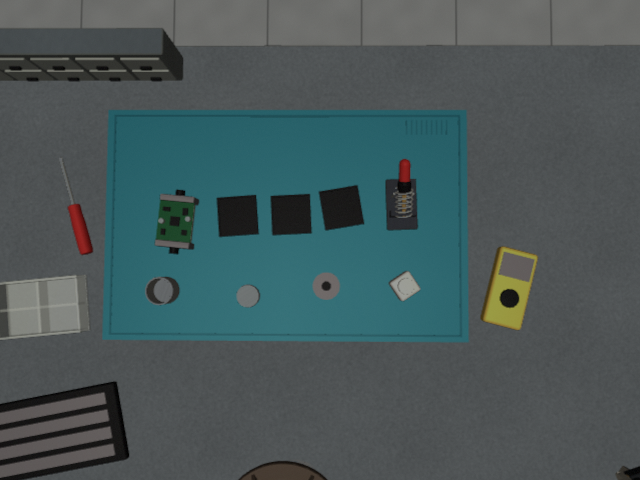

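```bash
python3 - <<'E'
from h import *
get_image("top"); c=calibration("top")
Z=dict(spool=.045,scrap_cup=.051,flux_bottle=.055,tin=.023,dish_a=.006,iron_stand=.03,board_holder=.045,multimeter=.038)
for n in Z:
    for r in regions_of(n,"top")[:4]:
        if r["conf"]<.3: continue
        m=r["region"].astype(np.uint8); M=cv2.moments(m,True)
        if M["m00"]<20: continue
        u,v=M["m10"]/M["m00"],M["m01"]/M["m00"]
        k=cv2.minAreaRect(cv2.findNonZero(m))
        print(n,round(r["conf"],2),(round(u),round(v)),ray(c,u,v,Z[n]).round(4)[:2],"rect",np.round(k[1],1),round(k[2],1))
    for l in landmark_of(n,"top")[:3]:
        if l["conf"]>.3: print("   lm",round(l["conf"],2),ray(c,l["at"][1]*640,l["at"][0]*480,.003).round(4)[:2])
E
```

```text
spool 0.94 (326, 286) [ 0.4627 -0.0823] rect [26. 27.] 90.0
   lm 0.65 [ 0.4633 -0.0883]
scrap_cup 0.56 (161, 290) [0.4532 0.2292] rect [27. 34.] 90.0
   lm 0.6 [ 0.4679 -0.4381]
   lm 0.59 [0.4556 0.2302]
   lm 0.46 [ 0.4606 -0.2272]
flux_bottle 0.73 (403, 286) [ 0.4649 -0.2283] rect [24.4 24.4] 56.3
   lm 0.71 [ 0.4614 -0.2299]
tin 0.85 (247, 296) [0.4431 0.0701] rect [21.9 21.9] 45.0
   lm 0.76 [0.4416 0.0643]
dish_a 0.97 (290, 214) [ 0.6039 -0.0111] rect [38. 40.] 90.0
dish_a 0.86 (237, 216) [0.6002 0.0951] rect [39.3 39.2] 86.1
dish_a 0.76 (341, 208) [ 0.6171 -0.1104] rect [40.4 41.1] 80.5
   lm 0.69 [ 0.6069 -0.0185]
   lm 0.67 [ 0.6194 -0.1078]
   lm 0.65 [0.5963 0.0938]
iron_stand 0.68 (401, 200) [ 0.6295 -0.2272] rect [32. 71.] 0.0
board_holder 0.64 (175, 221) [0.585  0.2065] rect [39.3 64.1] 6.5
   lm 0.82 [0.5826 0.206 ]
multimeter 0.65 (508, 288) [ 0.4611 -0.4293] rect [42.9 78.6] 14.0
   lm 0.56 [ 0.4637 -0.4355]
```

The top view shows the iron stand at the right end (403,200) and the board holder at the left end (175,221). So the spool goes in the right dish, the flux in the middle one and the cup in the left one. The network positions agree with the picture.

Call:
jog_arm --plan '[{"offset": [0.93, -0.89, 0], "twist": [0, 0, 0], "fingers": 1}, {"offset": [0.93, -0.89, 0], "twist": [0, 0, 0], "fingers": 1}, {"offset": [0.93, -0.89, 0], "twist": [0, 0, 0], "fingers": 1}, {"offset": [0.93, -0.89, 0], "twist": [0, 0, 0], "fingers": 1}, {"offset": [0.93, -0.89, 0], "twist": [0, 0, 0], "fingers": 1}]'

```text
clock: 1.58
position: [0.2896, -0.4213, 0.2044]
ee_rot: [3.099, 0.511, 0.0]
force: [-0.2, -0.8, 0.7]
width: 1.002
gripper_force: 0.0
```

Call:
jog_arm --plan '[{"offset": [0.93, -0.89, 0], "twist": [0, 0, 0], "fingers": 1}, {"offset": [0.93, -0.89, 0], "twist": [0, 0, 0], "fingers": 1}, {"offset": [0.93, -0.89, 0], "twist": [0, 0, 0], "fingers": 1}, {"offset": [0.93, -0.89, 0], "twist": [0, 0, 0], "fingers": 1}, {"offset": [0.93, -0.89, 0], "twist": [0, 0, 0], "fingers": 1}]'

```text
clock: 2.2
position: [0.3787, -0.2514, 0.204]
ee_rot: [3.1, 0.507, -0.0]
force: [-0.2, -0.3, 0.2]
width: 1.001
gripper_force: 0.0
```

```bash
cat >> h.py <<'E'
RT=lambda a:R.from_matrix(np.array([[-np.sin(a),np.cos(a),0],[np.cos(a),np.sin(a),0],[0,0,-1]]).T.T) if 0 else R.from_matrix(np.array([[-np.sin(a),np.cos(a),0],[np.cos(a),np.sin(a),0],[0,0,-1.]]))
# RT(yaw): tool y at angle yaw from world x, tool z down
def go(x,y,z,deg=0):
    s=observe(); T=R.from_rotvec(s["ee_rot"])
    o=T.inv().apply(np.array([x,y,z])-s["position"])/.15
    t=(T.inv()*RT(np.radians(deg))).as_rotvec()/(2*np.pi)
    print("t",s["clock"],"pos",s["position"].round(4),"| off",o.round(3),"twist",t.round(4))
E
python3 - <<'E'
from h import *
print(RT(0).as_matrix(),observe()["joints"].round(2))
go(.463,-.082,.2)
E
```

```text
[[ 0.  1.  0.]
 [ 1.  0.  0.]
 [ 0.  0. -1.]] [ 0.62  0.17 -0.18  1.96  0.04  1.02 -0.82]
t 2.2 pos [ 0.3787 -0.2514  0.204 ] | off [ 0.893 -0.891  0.026] twist [ 0.000e+00  1.000e-04 -1.984e-01]
```

Call:
jog_arm --plan '[{"offset": [0.89, -0.89, 0.1], "twist": [0, 0, -0.198], "fingers": 1}, {"offset": [0.89, -0.89, 0.1], "twist": [0, 0, -0.198], "fingers": 1}, {"offset": [0.89, -0.89, 0.1], "twist": [0, 0, -0.198], "fingers": 1}, {"offset": [0.89, -0.89, 0.1], "twist": [0, 0, -0.198], "fingers": 1}, {"offset": [0.89, -0.89, 0.1], "twist": [0, 0, -0.198], "fingers": 1}, {"offset": [0.89, -0.89, 0.1], "twist": [0, 0, -0.198], "fingers": 1}, {"offset": [0.89, -0.89, 0.1], "twist": [0, 0, -0.198], "fingers": 1}, {"offset": [0.89, -0.89, 0.1], "twist": [0, 0, -0.198], "fingers": 1}, {"offset": [0.89, -0.89, 0.1], "twist": [0, 0, -0.198], "fingers": 1}]'

```text
clock: 3.32
position: [0.4626, -0.0822, 0.1889]
ee_rot: [-2.228, -2.214, 0.0]
force: [0.6, 0.6, 0.6]
width: 1.001
gripper_force: 0.0
```

```bash
cat >> h.py <<'E'
def near(n,z,show=None):
    c=calibration("wrist"); im=get_image("wrist")
    if show: cv2.imwrite("pics/"+show,im[:,:,::-1])
    for r in regions_of(n,"wrist")[:3]:
        m=r["region"].astype(np.uint8)
        if r["conf"]<.3 or m.sum()<50: continue
        P=np.array([ray(c,u,v,z)[:2] for u,v in cv2.findNonZero(m)[:,0][::7]])
        k=cv2.minAreaRect((P*1000).astype(np.float32)); h=cv2.moments(m,True)
        print(n,round(r["conf"],2),"box px",(np.array(r["box"])*[640,480,640,480]).round(),"rect ctr",np.round(k[0],1),"size",np.round(k[1],1),round(k[2],1))
    for l in landmark_of(n,"wrist")[:2]: print("  lm",round(l["conf"],2),ray(c,l["at"][1]*640,l["at"][0]*480,.003).round(4)[:2])
E
python3 - <<'E'
from h import *
near("spool",.045,"w1.png"); go(.463,-.082,.032)
E
```

```text
spool 0.83 box px [298. 194.  53.  55.] rect ctr [464.6 -78.3] size [54.1 49.4] 60.8
t 3.475 pos [ 0.4627 -0.0812  0.189 ] | off [-0.006  0.002  1.047] twist [-0.      0.     -0.0005]
```

View pics/w1.png

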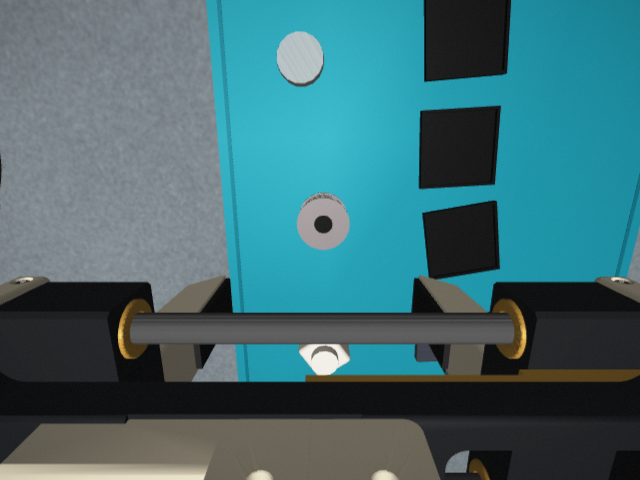

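Call:
jog_arm --plan '[{"offset": [0, 0.01, 0.35], "twist": [0, 0, 0], "fingers": 1}, {"offset": [0, 0.01, 0.6], "twist": [0, 0, 0], "fingers": 1}, {"offset": [0, 0.01, 0.6], "twist": [0, 0, 0], "fingers": 1}]'

```text
clock: 3.85
position: [0.4621, -0.0805, 0.0972]
ee_rot: [-2.22, -2.217, 0.005]
force: [0.1, -0.5, 0.5]
width: 1.001
gripper_force: 0.0
```

```bash
python3 - <<'E'
from h import *
go(.464,-.081,.032)
E
```

```text
t 3.85 pos [ 0.4621 -0.0805  0.0972] | off [-0.003  0.015  0.434] twist [-0.0008 -0.0001 -0.0002]
```

Call:
jog_arm --plan '[{"offset": [0, 0.01, 0.25], "twist": [0, 0, 0], "fingers": 1}, {"offset": [0, 0.01, 0.43], "twist": [0, 0, 0], "fingers": 1}, {"offset": [0, 0.01, 0.43], "twist": [0, 0, 0], "fingers": 1}, {"offset": [0, 0.01, 0.43], "twist": [0, 0, 0], "fingers": -1}, {"offset": [0, 0.01, 0.43], "twist": [0, 0, 0], "fingers": -1}, {"offset": [0, 0.01, 0.43], "twist": [0, 0, 0], "fingers": -1}, {"offset": [0, 0.01, 0.43], "twist": [0, 0, 0], "fingers": -1}, {"offset": [0, 0.01, 0.43], "twist": [0, 0, 0], "fingers": -1}, {"offset": [0, 0.01, 0.43], "twist": [0, 0, 0], "fingers": -1}]' --newtons 25

```text
clock: 4.97
position: [0.4656, -0.0807, 0.0345]
ee_rot: [-2.223, -2.22, 0.0]
force: [-0.8, 0.0, -0.1]
width: 0.398
gripper_force: 0.0
```

```bash
python3 - <<'E'
from h import *
s=observe();print(s["width"],s["gripper_force"])
cv2.imwrite("pics/w2.png",np.hstack([cv2.resize(get_image("wrist"),(400,300)),cv2.resize(get_image("scene")[100:400,100:500],(400,300))])[:,:,::-1])
s=observe();print(s["width"],s["gripper_force"])
E
```

```text
0.3980623222398845 0.0
0.31098231131480353 0.0
```

View pics/w2.png

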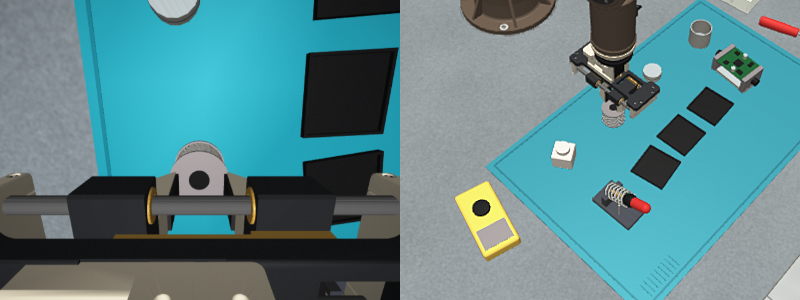

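The wrist picture shows the spool ahead of the pads, towards +y, and the fingers closing past it. I'll open, go up and measure again.

Call:
jog_arm --plan '[{"offset": [0, 0, 0], "twist": [0, 0, 0], "fingers": 1}, {"offset": [0, 0, 0], "twist": [0, 0, 0], "fingers": 1}, {"offset": [0, 0, 0], "twist": [0, 0, 0], "fingers": 1}, {"offset": [0, 0, 0], "twist": [0, 0, 0], "fingers": 1}, {"offset": [0, 0, 0], "twist": [0, 0, 0], "fingers": 1}, {"offset": [0, 0, 0], "twist": [0, 0, 0], "fingers": 1}, {"offset": [0, 0, -0.4], "twist": [0, 0, 0], "fingers": 1}, {"offset": [0, 0, -0.8], "twist": [0, 0, 0], "fingers": 1}, {"offset": [0, 0, -0.8], "twist": [0, 0, 0], "fingers": 1}, {"offset": [0, 0, -0.8], "twist": [0, 0, 0], "fingers": 1}]'

```text
clock: 6.32
position: [0.4654, -0.081, 0.1544]
ee_rot: [2.223, 2.22, -0.0]
force: [-0.3, 0.0, -1.4]
width: 1.002
gripper_force: 0.0
```

```bash
python3 - <<'E'
from h import *
near("spool",.045,"w3.png"); go(.463,-.08,.032)
c=calibration("wrist"); print(c)
s=observe()
for dx in(-.046,0,.046): print("tip proj",dx,np.round(proj(c,s["position"]+[dx,0,-.017])))
c=calibration("top"); get_image("top")
for r in regions_of("spool","top")[:2]:
    M=cv2.moments(r["region"].astype(np.uint8),True)
    if M["m00"]: print("top",r["conf"],ray(c,M["m10"]/M["m00"],M["m01"]/M["m00"],.045))
E
```

```text
spool 0.82 box px [290. 199.  60.  64.] rect ctr [465.6 -78.3] size [52.8 51.1] 55.6
spool 0.64 box px [428. 214.  87.  76.] rect ctr [600.8 -97.2] size [71.3 71.4] 10.5
  lm 0.59 [ 0.4634 -0.0789]
t 6.475 pos [ 0.4647 -0.0807  0.1533] | off [ 0.004 -0.009  0.809] twist [-0.0004 -0.0001 -0.0001]
{'fov_y': 70.72174628435977, 'cx': 321.6411757482702, 'cy': 242.04135580137125, 'position': array([ 0.46597465, -0.00728644,  0.33417454]), 'attitude': array([ 2.87231952e+00, -2.06522905e-03, -4.08659054e-03])}
tip proj -0.046 [247. 271.]
tip proj 0 [321. 271.]
tip proj 0.046 [395. 271.]
```

View pics/w3.png

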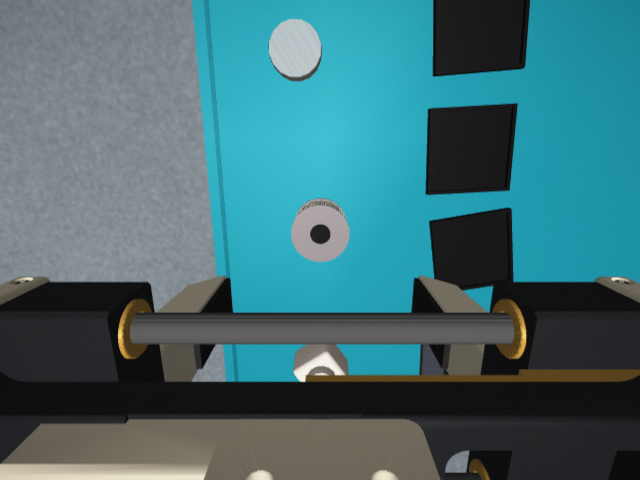

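```bash
python3 - <<'E'
import cv2,numpy as np
a=cv2.imread("pics/w2.png"); cv2.imwrite("pics/w2c.png",np.hstack([cv2.resize(a[110:260,100:300],(400,300),interpolation=cv2.INTER_CUBIC),cv2.resize(a[30:140,550:700],(400,300),interpolation=cv2.INTER_CUBIC)]))
E
```

```text
(no output)
```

View pics/w2c.png

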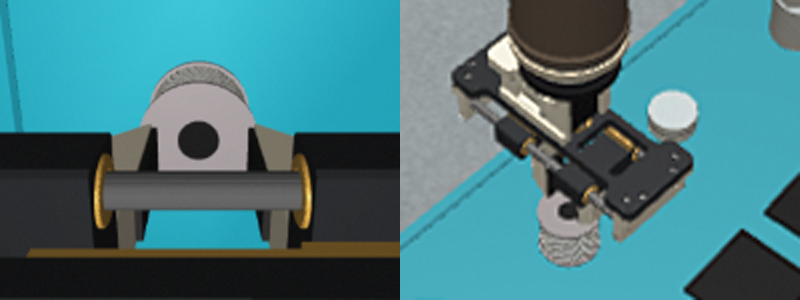

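```bash
python3 - <<'E'
from h import *
c=calibration("scene"); im=get_image("scene")[:,:,::-1].copy(); s=observe(); p=s["position"]; print(p)
def crop(q,h=1):
    return
u,v=map(int,proj(c,p)); x0,y0=u-80,v-70
big=cv2.resize(im[y0:y0+120,x0:x0+160],None,fx=5,fy=5,interpolation=cv2.INTER_CUBIC)
for dz,col in((-.017,(0,0,255)),(.024,(0,255,0))):
  for dx in(-.046,.046):
    a,b=proj(c,p+[dx,0,dz]); cv2.circle(big,(int((a-x0)*5),int((b-y0)*5)),5,col,-1)
cv2.imwrite("pics/s3.png",big)
E
```

```text
[ 0.46510848 -0.08058016  0.15362095]
```

View pics/s3.png

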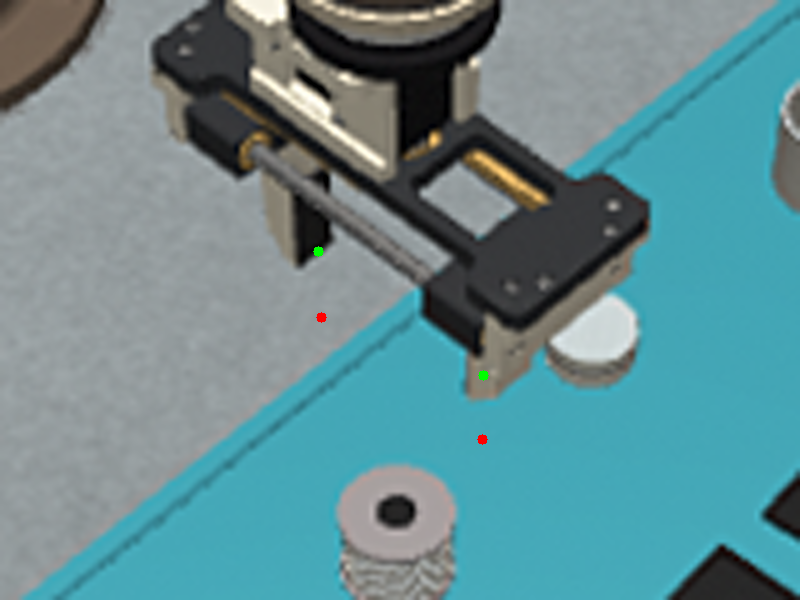

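The scene crop settles it. The real fingertips (right one at about (480,398), left at (300,265)) are near the green marks, about 17 mm above the reported TCP rather than 17 mm below it. So the first close passed over the spool, and I need to go about 35 mm lower.

Call:
jog_arm --plan '[{"offset": [0, 0, 0.4], "twist": [0, 0, 0], "fingers": 1}, {"offset": [0, 0, 0.7], "twist": [0, 0, 0], "fingers": 1}, {"offset": [0, 0, 0.8], "twist": [0, 0, 0], "fingers": 1}, {"offset": [0, 0, 0.8], "twist": [0, 0, 0], "fingers": 1}]'

```text
clock: 7.12
position: [0.4654, -0.0805, 0.0342]
ee_rot: [-2.221, -2.22, 0.001]
force: [-0.9, -0.0, 1.1]
width: 1.0
gripper_force: 0.0
```

Call:
jog_arm --plan '[{"offset": [0, 0, 0.1], "twist": [0, 0, 0], "fingers": 1}, {"offset": [0, 0, 0.17], "twist": [0, 0, 0], "fingers": 1}, {"offset": [0, 0, 0.21], "twist": [0, 0, 0], "fingers": 1}, {"offset": [0, 0, 0.21], "twist": [0, 0, 0], "fingers": 1}]'

```text
clock: 7.62
position: [0.4654, -0.0807, 0.0027]
ee_rot: [-2.222, -2.22, 0.001]
force: [0.8, -0.4, 0.2]
width: 1.003
gripper_force: 0.0
```

Call:
jog_arm --plan '[{"offset": [0, 0, 0], "twist": [0, 0, 0], "fingers": -1}, {"offset": [0, 0, 0], "twist": [0, 0, 0], "fingers": -1}, {"offset": [0, 0, 0], "twist": [0, 0, 0], "fingers": -1}, {"offset": [0, 0, 0], "twist": [0, 0, 0], "fingers": -1}, {"offset": [0, 0, 0], "twist": [0, 0, 0], "fingers": -1}, {"offset": [0, 0, 0], "twist": [0, 0, 0], "fingers": -1}, {"offset": [0, 0, 0], "twist": [0, 0, 0], "fingers": -1}]' --newtons 25

```text
clock: 8.5
position: [0.4654, -0.0808, 0.003]
ee_rot: [-2.223, -2.22, 0.001]
force: [-1.7, -0.7, 3.8]
width: 0.561
gripper_force: 25.0
```

Call:
jog_arm --plan '[{"offset": [0, 0, -0.3], "twist": [0, 0, 0], "fingers": -1}, {"offset": [0, 0, -0.6], "twist": [0, 0, 0], "fingers": -1}, {"offset": [-0.1, 0.3, -0.8], "twist": [0, 0, 0], "fingers": -1}, {"offset": [-0.19, 0.7, -0.8], "twist": [0, 0, 0], "fingers": -1}, {"offset": [-0.19, 1.0, -0.8], "twist": [0, 0, 0], "fingers": -1}, {"offset": [-0.19, 1.0, -0.8], "twist": [0, 0, 0], "fingers": -1}, {"offset": [-0.19, 1.0, -0.8], "twist": [0, 0, 0], "fingers": -1}]'

```text
clock: 9.38
position: [0.6147, -0.1091, 0.1222]
ee_rot: [-2.221, -2.22, 0.002]
force: [-0.2, -0.7, -0.8]
width: 0.561
gripper_force: 25.0
```

```bash
python3 - <<'E'
from h import *
near("dish_a",.0095,"w4.png"); go(.617,-.110,.006)
get_image("top"); c=calibration("top")
for r in regions_of("dish_a","top")[:4]:
    m=r["region"].astype(np.uint8)
    if m.sum()>50:
        k=cv2.minAreaRect(cv2.findNonZero(m)); print("top",round(r["conf"],2),ray(c,*k[0],.008).round(4)[:2],np.round(k[1]),round(k[2]))
E
```

```text
dish_a 0.77 box px [259.  63. 100. 108.] rect ctr [604.6  -9.6] size [78.4 79.3] 2.5
dish_a 0.59 box px [251.   0. 108.  29.] rect ctr [603.8  62.8] size [18.6 78.5] 89.9
dish_a 0.58 box px [273. 188. 100.  80.] rect ctr [ 618.5 -108.6] size [79.2 78.1] 9.0
  lm 0.93 [ 0.6182 -0.1111]
  lm 0.71 [ 0.6076 -0.0114]
t 9.525 pos [ 0.6146 -0.1095  0.123 ] | off [-0.003  0.017  0.78 ] twist [-0.0001  0.0001 -0.0002]
top 0.79 [ 0.6035 -0.0088] [39. 39.] 88
```

View pics/w4.png

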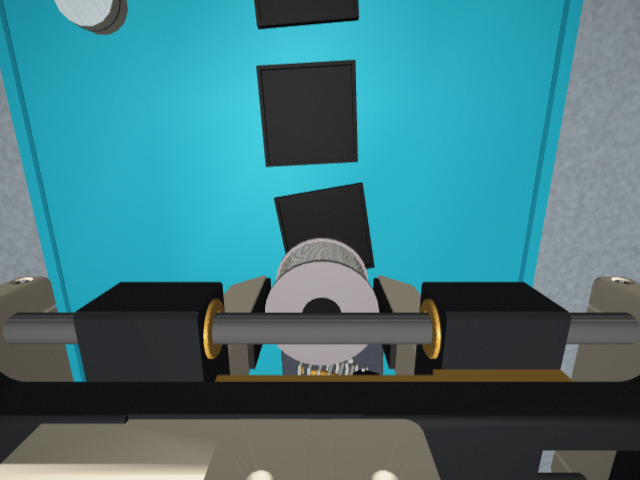

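The wrist picture shows the spool held level at (321,312), with the right dish beyond it. The dish centre comes out at (0.618, -0.110).

Call:
jog_arm --plan '[{"offset": [0, 0.02, 0.3], "twist": [0, 0, 0], "fingers": -1}, {"offset": [0, 0.02, 0.55], "twist": [0, 0, 0], "fingers": -1}, {"offset": [0, 0.02, 0.7], "twist": [0, 0, 0], "fingers": -1}, {"offset": [0, 0.02, 0.74], "twist": [0, 0, 0], "fingers": -1}, {"offset": [0, 0.02, 0.775], "twist": [0, 0, 0], "fingers": -1}, {"offset": [0, 0.02, 0.775], "twist": [0, 0, 0], "fingers": -1}, {"offset": [0, 0.02, 0.775], "twist": [0, 0, 0], "fingers": -1}]'

```text
clock: 10.5
position: [0.6193, -0.1095, 0.0077]
ee_rot: [2.222, 2.219, 0.001]
force: [-0.2, 0.9, -2.5]
width: 0.556
gripper_force: 25.0
```

Call:
jog_arm --plan '[{"offset": [0, -0.005, 0.01], "twist": [0, 0, 0], "fingers": -1}, {"offset": [0, -0.005, 0.015], "twist": [0, 0, 0], "fingers": -1}, {"offset": [0, -0.005, 0.015], "twist": [0, 0, 0], "fingers": -1}]'

```text
clock: 10.88
position: [0.6187, -0.1094, 0.0061]
ee_rot: [2.221, 2.219, 0.001]
force: [-2.5, 0.6, 10.0]
width: 0.559
gripper_force: 25.0
```

Contact with the dish floor. Next I'll release, rise, and move toward the cup at (0.455, 0.229).

Call:
jog_arm --plan '[{"offset": [0, 0, 0], "twist": [0, 0, 0], "fingers": 0.4}, {"offset": [0, 0, 0], "twist": [0, 0, 0], "fingers": 0.6}, {"offset": [0, 0, 0], "twist": [0, 0, 0], "fingers": 0.6}, {"offset": [0, 0, 0], "twist": [0, 0, 0], "fingers": 0.6}, {"offset": [0, 0, -0.3], "twist": [0, 0, 0], "fingers": 1}, {"offset": [0, 0, -0.6], "twist": [0, 0, 0], "fingers": 1}, {"offset": [0, 0, -0.9], "twist": [0, 0, 0], "fingers": 1}, {"offset": [0.3, -0.3, -1.0], "twist": [0, 0, 0], "fingers": 1}, {"offset": [0.6, -0.6, -1.0], "twist": [0, 0, 0], "fingers": 1}, {"offset": [1.0, -1.0, -1.0], "twist": [0, 0, 0], "fingers": 1}, {"offset": [1.0, -1.0, -1.0], "twist": [0, 0, 0], "fingers": 1}, {"offset": [1.0, -1.0, -1.0], "twist": [0, 0, 0], "fingers": 1}]'

```text
clock: 12.38
position: [0.4668, 0.0423, 0.1549]
ee_rot: [2.218, 2.224, -0.0]
force: [0.1, -0.1, 0.0]
width: 0.998
gripper_force: 0.0
```

Call:
jog_arm --plan '[{"offset": [1.0, -0.05, 0], "twist": [0, 0, 0], "fingers": 1}, {"offset": [1.0, -0.05, 0], "twist": [0, 0, 0], "fingers": 1}, {"offset": [1.0, -0.05, 0], "twist": [0, 0, 0], "fingers": 1}, {"offset": [1.0, -0.05, 0], "twist": [0, 0, 0], "fingers": 1}]'

```text
clock: 12.88
position: [0.4613, 0.1926, 0.1545]
ee_rot: [-2.219, -2.223, -0.002]
force: [0.3, -0.9, -0.8]
width: 1.0
gripper_force: 0.0
```

```bash
python3 - <<'E'
from h import *
near("scrap_cup",.051,"w5.png"); go(.455,.229,.0)
get_image("top");c=calibration("top")
for r in regions_of("spool","top")[:2]:
    M=cv2.moments(r["region"].astype(np.uint8),True)
    if M["m00"]: print("spool",r["conf"],ray(c,M["m10"]/M["m00"],M["m01"]/M["m00"],.048))
E
```

```text
scrap_cup 0.6 box px [279. 153.  65.  64.] rect ctr [453.5 236.8] size [52. 51.] 39.3
  lm 0.77 [0.4553 0.2377]
t 13.025 pos [0.4614 0.1891 0.1542] | off [ 0.267 -0.043  1.028] twist [-0.0001  0.0002 -0.0005]
spool 0.68 [ 0.61648686 -0.11029704  0.048     ]
```

View pics/w5.png

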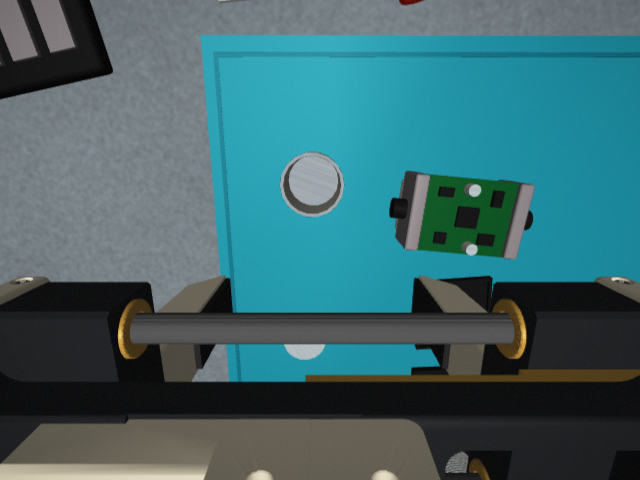

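The wrist picture shows the cup at (312,184), about (0.454, 0.2365). The holder knob at (398,208) is close to the +x finger, so I'll open only part way before going down.

Call:
jog_arm --plan '[{"offset": [0.32, -0.05, 0.2], "twist": [0, 0, 0], "fingers": 0.55}, {"offset": [0.32, -0.05, 0.3], "twist": [0, 0, 0], "fingers": 0.55}, {"offset": [0.32, -0.05, 0.5], "twist": [0, 0, 0], "fingers": 0.55}, {"offset": [0.32, -0.05, 0.5], "twist": [0, 0, 0], "fingers": 0.55}]'

```text
clock: 13.62
position: [0.4523, 0.2366, 0.0779]
ee_rot: [-2.223, -2.219, 0.007]
force: [-0.2, -0.9, 0.1]
width: 0.774
gripper_force: 0.0
```

```bash
python3 - <<'E'
from h import *
near("scrap_cup",.051); go(.454,.2365,.003)
E
```

```text
scrap_cup 0.57 box px [282. 212.  81.  94.] rect ctr [452.8 240.2] size [52.5 60.7] 21.6
  lm 0.78 [0.4522 0.2375]
t 13.775 pos [0.454  0.2385 0.0805] | off [-0.013 -0.     0.517] twist [ 0.0002 -0.     -0.0003]
```

Call:
jog_arm --plan '[{"offset": [0, 0, 0.25], "twist": [0, 0, 0], "fingers": 0.55}, {"offset": [0, 0, 0.45], "twist": [0, 0, 0], "fingers": 0.55}, {"offset": [0, 0, 0.515], "twist": [0, 0, 0], "fingers": 0.55}, {"offset": [0, 0, 0.515], "twist": [0, 0, 0], "fingers": 0.55}, {"offset": [0, 0, 0.515], "twist": [0, 0, 0], "fingers": -1}, {"offset": [0, 0, 0.515], "twist": [0, 0, 0], "fingers": -1}, {"offset": [0, 0, 0.515], "twist": [0, 0, 0], "fingers": -1}, {"offset": [0, 0, 0.515], "twist": [0, 0, 0], "fingers": -1}, {"offset": [0, 0, 0.515], "twist": [0, 0, 0], "fingers": -1}]' --newtons 20

```text
clock: 14.9
position: [0.4539, 0.2391, 0.0032]
ee_rot: [2.222, 2.22, 0.002]
force: [-0.7, -1.4, 7.3]
width: 0.59
gripper_force: 20.0
```

Call:
jog_arm --plan '[{"offset": [0, 0, -0.3], "twist": [0, 0, 0], "fingers": -1}, {"offset": [0, 0, -0.6], "twist": [0, 0, 0], "fingers": -1}, {"offset": [-0.3, 0, -0.9], "twist": [0, 0, 0], "fingers": -1}, {"offset": [-0.6, 0.3, -0.9], "twist": [0, 0, 0], "fingers": -1}, {"offset": [-0.96, 0.6, -0.9], "twist": [0, 0, 0], "fingers": -1}, {"offset": [-0.96, 0.975, -0.9], "twist": [0, 0, 0], "fingers": -1}, {"offset": [-0.96, 0.975, -0.9], "twist": [0, 0, 0], "fingers": -1}, {"offset": [-0.96, 0.975, -0.9], "twist": [0, 0, 0], "fingers": -1}]'

```text
clock: 15.9
position: [0.5986, 0.0951, 0.137]
ee_rot: [-2.221, -2.22, 0.001]
force: [-0.7, -0.0, -1.2]
width: 0.587
gripper_force: 20.0
```

```bash
python3 - <<'E'
from h import *
near("dish_a",.0095); near("scrap_cup",.16,"w6.png"); go(.6,.095,.006)
E
```

```text
dish_a 0.76 box px [279. 181.  91.  86.] rect ctr [601.5  97.1] size [78.9 79.3] 4.3
  lm 0.75 [0.602  0.0958]
scrap_cup 0.67 box px [262. 244. 118. 135.] rect ctr [599.1  87.8] size [58.7 74.6] 0.0
  lm 0.87 [0.5977 0.0346]
t 16.2 pos [0.5988 0.0951 0.1377] | off [-0.     0.008  0.878] twist [0. 0. 0.]
```

View pics/w6.png

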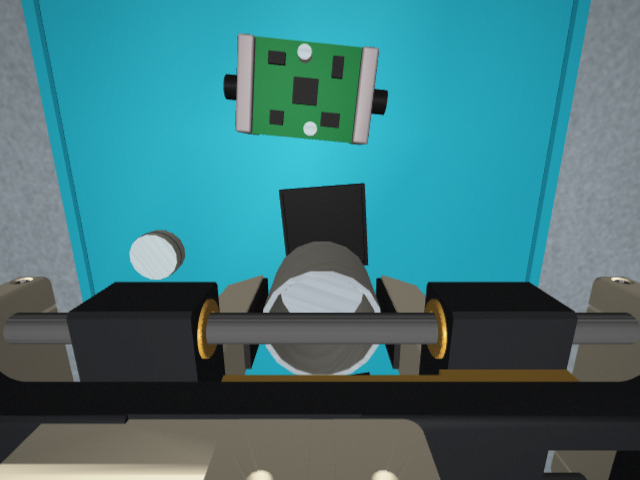

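The wrist picture shows the cup upright between the pads at (322,320), with the left dish beyond it. The dish centre comes out at (0.6015, 0.0965).

Call:
jog_arm --plan '[{"offset": [0.012, 0.015, 0.35], "twist": [0, 0, 0], "fingers": -1}, {"offset": [0.012, 0.015, 0.65], "twist": [0, 0, 0], "fingers": -1}, {"offset": [0.012, 0.015, 0.8], "twist": [0, 0, 0], "fingers": -1}, {"offset": [0.012, 0.015, 0.85], "twist": [0, 0, 0], "fingers": -1}, {"offset": [0.012, 0.015, 0.875], "twist": [0, 0, 0], "fingers": -1}, {"offset": [0.012, 0.015, 0.875], "twist": [0, 0, 0], "fingers": -1}, {"offset": [0.012, 0.015, 0.875], "twist": [0, 0, 0], "fingers": -1}]'

```text
clock: 17.08
position: [0.6022, 0.0966, 0.007]
ee_rot: [2.222, 2.22, 0.002]
force: [-0.2, 0.3, -0.9]
width: 0.591
gripper_force: 20.0
```

Lower to contact, release, rise, and head toward the flux bottle at (0.465, -0.228).

Call:
jog_arm --plan '[{"offset": [0, 0, 0.008], "twist": [0, 0, 0], "fingers": -1}, {"offset": [0, 0, 0.012], "twist": [0, 0, 0], "fingers": -1}, {"offset": [0, 0, 0.012], "twist": [0, 0, 0], "fingers": -1}]'

```text
clock: 17.45
position: [0.6023, 0.0965, 0.0062]
ee_rot: [2.222, 2.219, 0.002]
force: [-4.9, -1.5, 15.1]
width: 0.595
gripper_force: 20.0
```

Call:
jog_arm --plan '[{"offset": [0, 0, 0], "twist": [0, 0, 0], "fingers": 0.4}, {"offset": [0, 0, 0], "twist": [0, 0, 0], "fingers": 0.6}, {"offset": [0, 0, 0], "twist": [0, 0, 0], "fingers": 0.6}, {"offset": [0, 0, 0], "twist": [0, 0, 0], "fingers": 0.6}, {"offset": [0, 0, -0.3], "twist": [0, 0, 0], "fingers": 1}, {"offset": [0, 0, -0.6], "twist": [0, 0, 0], "fingers": 1}, {"offset": [0, 0, -0.9], "twist": [0, 0, 0], "fingers": 1}, {"offset": [-0.3, -0.3, -1.0], "twist": [0, 0, 0], "fingers": 1}, {"offset": [-0.6, -0.6, -1.0], "twist": [0, 0, 0], "fingers": 1}, {"offset": [-1.0, -0.9, -1.0], "twist": [0, 0, 0], "fingers": 1}, {"offset": [-1.0, -0.9, -1.0], "twist": [0, 0, 0], "fingers": 1}, {"offset": [-1.0, -0.9, -1.0], "twist": [0, 0, 0], "fingers": 1}]'

```text
clock: 18.95
position: [0.4664, -0.0542, 0.1544]
ee_rot: [2.225, 2.218, 0.0]
force: [0.3, -0.2, 0.3]
width: 0.998
gripper_force: 0.0
```

Call:
jog_arm --plan '[{"offset": [-1.0, 0, 0], "twist": [0, 0, 0], "fingers": 1}, {"offset": [-1.0, 0, 0], "twist": [0, 0, 0], "fingers": 1}, {"offset": [-1.0, 0, 0], "twist": [0, 0, 0], "fingers": 1}, {"offset": [-1.0, 0, 0], "twist": [0, 0, 0], "fingers": 1}]'

```text
clock: 19.45
position: [0.4678, -0.2041, 0.1539]
ee_rot: [2.224, 2.218, 0.001]
force: [0.5, 0.8, -0.5]
width: 1.0
gripper_force: 0.0
```

```bash
python3 - <<'E'
from h import *
go(.465,-.228,.0)
get_image("top");c=calibration("top")
for n,z in(("spool",.048),("scrap_cup",.054),("flux_bottle",.045)):
  for r in regions_of(n,"top")[:2]:
    if r["conf"]<.3 or not r["region"].any(): continue
    m=r["region"].astype(np.uint8);k=cv2.minAreaRect(cv2.findNonZero(m)); print(n,r["conf"],ray(c,*k[0],z).round(4),np.round(k[1],1),round(k[2]))
E
```

```text
t 19.45 pos [ 0.4678 -0.2041  0.1539] | off [-0.16  -0.019  1.026] twist [ 0.0001 -0.0001 -0.0004]
spool 0.62 [ 0.6152 -0.1099  0.048 ] [28. 25.] 90
scrap_cup 0.81 [0.5996 0.0885 0.054 ] [29. 30.] 90
scrap_cup 0.65 [ 0.6426 -0.2229  0.054 ] [64.4 31. ] 88
```

Call:
jog_arm --plan '[{"offset": [-0.4, 0, 0], "twist": [0, 0, 0], "fingers": 1}, {"offset": [-0.4, 0, 0], "twist": [0, 0, 0], "fingers": 1}, {"offset": [-0.4, 0, 0], "twist": [0, 0, 0], "fingers": 1}]'

```text
clock: 20.02
position: [0.4667, -0.262, 0.1542]
ee_rot: [-2.221, -2.221, -0.001]
force: [0.3, 0.0, -1.0]
width: 1.004
gripper_force: 0.0
```

```bash
python3 - <<'E'
from h import *
near("flux_bottle",.043,"w7.png"); go(.465,-.228,.0)
E
```

```text
flux_bottle 0.65 box px [290. 164.  63.  67.] rect ctr [ 465.  -229.6] size [43.3 44.4] 33.3
  lm 0.63 [ 0.4684 -0.228 ]
t 20.175 pos [ 0.4667 -0.2617  0.1543] | off [ 0.224 -0.011  1.029] twist [ 0.     -0.0001  0.0002]
```

View pics/w7.png

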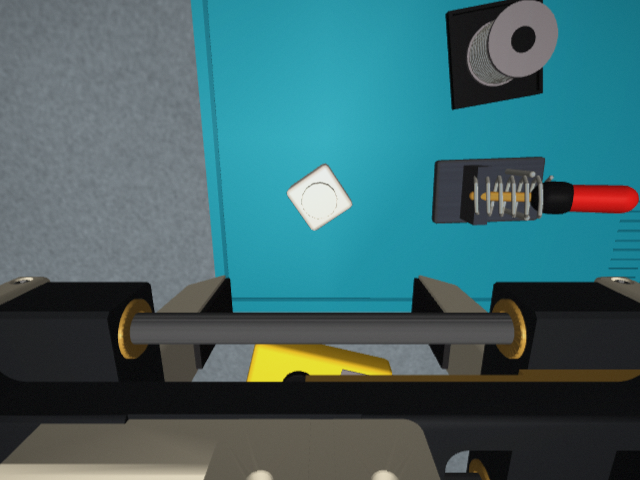

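The wrist picture shows the bottle upright at (320,197) with its edges turned 33°, matching the network's rectangle of 43x44 mm. I'll move above it and turn the tool.

Call:
jog_arm --plan '[{"offset": [0.215, -0.01, 0], "twist": [0, 0, -0.0925], "fingers": 1}, {"offset": [0.215, -0.01, 0.1], "twist": [0, 0, -0.0925], "fingers": 1}, {"offset": [0.215, -0.01, 0.2], "twist": [0, 0, -0.0925], "fingers": 1}, {"offset": [0.215, -0.01, 0.3], "twist": [0, 0, -0.0925], "fingers": 1}, {"offset": [0.215, -0.01, 0.4], "twist": [0, 0, -0.0925], "fingers": 1}, {"offset": [0.215, -0.01, 0.4], "twist": [0, 0, -0.0925], "fingers": 1}, {"offset": [0.215, -0.01, 0.4], "twist": [0, 0, -0.0925], "fingers": 1}]'

```text
clock: 21.05
position: [0.4651, -0.2311, 0.0945]
ee_rot: [1.494, 2.763, 0.0]
force: [-0.1, -1.0, 0.3]
width: 1.001
gripper_force: 0.0
```

```bash
python3 - <<'E'
from h import *
near("flux_bottle",.043); go(.465,-.2296,.002,33.3)
E
```

```text
flux_bottle 0.73 box px [291. 216.  63.  67.] rect ctr [ 463.3 -227.2] size [43.6 49.2] 33.1
  lm 0.92 [ 0.4682 -0.23  ]
t 21.2 pos [ 0.4652 -0.2313  0.0948] | off [0.011 0.005 0.619] twist [ 0.0001  0.0002 -0.0002]
```

Call:
jog_arm --plan '[{"offset": [0.01, 0, 0.3], "twist": [0, 0, 0], "fingers": 1}, {"offset": [0.01, 0, 0.5], "twist": [0, 0, 0], "fingers": 1}, {"offset": [0.01, 0, 0.615], "twist": [0, 0, 0], "fingers": 1}, {"offset": [0.01, 0, 0.615], "twist": [0, 0, 0], "fingers": 1}, {"offset": [0.01, 0, 0.615], "twist": [0, 0, 0], "fingers": -0.05}, {"offset": [0.01, 0, 0.615], "twist": [0, 0, 0], "fingers": -0.05}, {"offset": [0.01, 0, 0.615], "twist": [0, 0, 0], "fingers": -0.05}, {"offset": [0.01, 0, 0.615], "twist": [0, 0, 0], "fingers": -1}, {"offset": [0.01, 0, 0.615], "twist": [0, 0, 0], "fingers": -1}, {"offset": [0.01, 0, 0.615], "twist": [0, 0, 0], "fingers": -1}, {"offset": [0.01, 0, 0.615], "twist": [0, 0, 0], "fingers": -1}]' --newtons 15

```text
clock: 22.58
position: [0.4639, -0.2299, 0.0021]
ee_rot: [1.493, 2.764, -0.0]
force: [-0.8, -0.6, 2.9]
width: 0.48
gripper_force: 15.0
```

Call:
jog_arm --plan '[{"offset": [0, 0, -0.3], "twist": [0, 0, 0], "fingers": -1}, {"offset": [0, 0, -0.6], "twist": [0, 0, 0], "fingers": -1}, {"offset": [0, 0, -0.9], "twist": [0, 0, 0.02], "fingers": -1}, {"offset": [0.2, 0.2, -0.9], "twist": [0, 0, 0.04], "fingers": -1}, {"offset": [0.4, 0.4, -0.9], "twist": [0, 0, 0.06], "fingers": -1}, {"offset": [0.615, 0.643, -0.9], "twist": [0, 0, 0.08], "fingers": -1}, {"offset": [0.615, 0.643, -0.9], "twist": [0, 0, 0.0925], "fingers": -1}, {"offset": [0.615, 0.643, -0.9], "twist": [0, 0, 0.0925], "fingers": -1}]'

```text
clock: 23.58
position: [0.4939, -0.0994, 0.1368]
ee_rot: [-2.22, -2.222, 0.001]
force: [0.3, 0.1, -1.8]
width: 0.479
gripper_force: 15.0
```

```bash
python3 - <<'E'
from h import *
go(.604,-.010,.137,2)
E
```

```text
t 23.575 pos [ 0.4939 -0.0994  0.1368] | off [ 0.596  0.734 -0.002] twist [-0.0001  0.     -0.0054]
```

Call:
jog_arm --plan '[{"offset": [0.2, 0.25, 0], "twist": [0, 0, -0.0055], "fingers": -1}, {"offset": [0.4, 0.5, 0], "twist": [0, 0, -0.0055], "fingers": -1}, {"offset": [0.6, 0.73, 0], "twist": [0, 0, -0.0055], "fingers": -1}, {"offset": [0.6, 0.73, 0], "twist": [0, 0, -0.0055], "fingers": -1}, {"offset": [0.6, 0.73, 0], "twist": [0, 0, -0.0055], "fingers": -1}]'

```text
clock: 24.2
position: [0.6029, -0.0113, 0.1363]
ee_rot: [-2.183, -2.258, 0.002]
force: [0.2, -0.4, -1.1]
width: 0.477
gripper_force: 15.0
```

```bash
python3 - <<'E'
from h import *
near("dish_a",.0095,"w8.png"); near("flux_bottle",.176); go(.604,-.010,.005,2)
E
```

```text
dish_a 0.66 box px [281. 187.  85.  75.] rect ctr [604.1  -3.7] size [78.  67.4] 2.8
dish_a 0.61 box px [302. 349.  75.  13.] rect ctr [ 624.1 -142.5] size [73.3 11. ] 9.5
dish_a 0.55 box px [273.  52.  96. 107.] rect ctr [601.4  96.7] size [77.9 78.5] 4.3
  lm 0.89 [ 0.6059 -0.0097]
flux_bottle 0.57 box px [273. 247.  97. 117.] rect ctr [603.6  -8.3] size [43.4 57. ] 3.1
  lm 0.77 [ 0.6062 -0.0708]
t 24.5 pos [ 0.6033 -0.0109  0.1372] | off [0.007 0.005 0.881] twist [ 0.      0.0001 -0.0004]
```

View pics/w8.png

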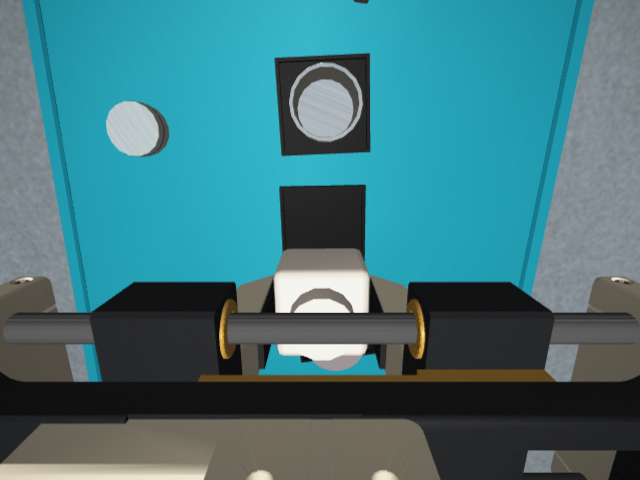

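The wrist picture shows the bottle upright and square in the grip at (321,302), the cup centred in its dish at (325,103), and the middle dish free below.

Call:
jog_arm --plan '[{"offset": [0.005, 0.01, 0.35], "twist": [0, 0, 0], "fingers": -1}, {"offset": [0.005, 0.005, 0.65], "twist": [0, 0, 0], "fingers": -1}, {"offset": [0.005, 0.005, 0.8], "twist": [0, 0, 0], "fingers": -1}, {"offset": [0.005, 0.005, 0.85], "twist": [0, 0, 0], "fingers": -1}, {"offset": [0.005, 0.005, 0.88], "twist": [0, 0, 0], "fingers": -1}, {"offset": [0.005, 0.005, 0.88], "twist": [0, 0, 0], "fingers": -1}, {"offset": [0.005, 0.005, 0.88], "twist": [0, 0, 0], "fingers": -1}]'

```text
clock: 25.38
position: [0.605, -0.0092, 0.0059]
ee_rot: [2.183, 2.257, 0.002]
force: [-1.0, 0.1, -1.3]
width: 0.478
gripper_force: 15.0
```

Call:
jog_arm --plan '[{"offset": [0, 0, 0.007], "twist": [0, 0, 0], "fingers": -1}, {"offset": [0, 0, 0.01], "twist": [0, 0, 0], "fingers": -1}, {"offset": [0, 0, 0.01], "twist": [0, 0, 0], "fingers": -1}]'

```text
clock: 25.75
position: [0.605, -0.0092, 0.005]
ee_rot: [2.183, 2.257, 0.001]
force: [-2.8, -0.4, 11.8]
width: 0.477
gripper_force: 15.0
```

Call:
jog_arm --plan '[{"offset": [0, 0, 0], "twist": [0, 0, 0], "fingers": 0.2}, {"offset": [0, 0, 0], "twist": [0, 0, 0], "fingers": 0.5}, {"offset": [0, 0, 0], "twist": [0, 0, 0], "fingers": 0.5}, {"offset": [0, 0, 0], "twist": [0, 0, 0], "fingers": 0.5}, {"offset": [0, 0, -0.2], "twist": [0, 0, 0], "fingers": 0.5}, {"offset": [0, 0, -0.5], "twist": [0, 0, 0], "fingers": 1}, {"offset": [0, 0, -0.8], "twist": [0, 0, 0], "fingers": 1}, {"offset": [0.1, -0.3, -1.0], "twist": [0, 0, 0.0055], "fingers": 1}, {"offset": [0.2, -0.6, -1.0], "twist": [0, 0, 0.0055], "fingers": 1}, {"offset": [0.3, -1.0, -1.0], "twist": [0, 0, 0.0055], "fingers": 1}, {"offset": [0.3, -1.0, -1.0], "twist": [0, 0, 0.0055], "fingers": 1}, {"offset": [0.3, -1.0, -1.0], "twist": [0, 0, 0.0055], "fingers": 1}]'

```text
clock: 27.25
position: [0.4538, 0.0305, 0.154]
ee_rot: [2.222, 2.219, 0.002]
force: [0.3, -0.8, 0.4]
width: 1.003
gripper_force: 0.0
```

```bash
python3 - <<'E'
from h import *
near("tin",.023,"w9.png"); go(.443,.070,-.007)
E
```

```text
tin 0.74 box px [446. 450.  23.  26.] rect ctr [ 613.4 -248.1] size [31.8 20.9] 78.5
tin 0.6 box px [287. 158.  50.  48.] rect ctr [444.2  73.2] size [41.6 40.8] 48.1
  lm 0.95 [0.4453 0.0722]
t 27.4 pos [0.4544 0.0306 0.1536] | off [ 0.262 -0.077  1.071] twist [ 0.0001 -0.0001 -0.0003]
```

View pics/w9.png

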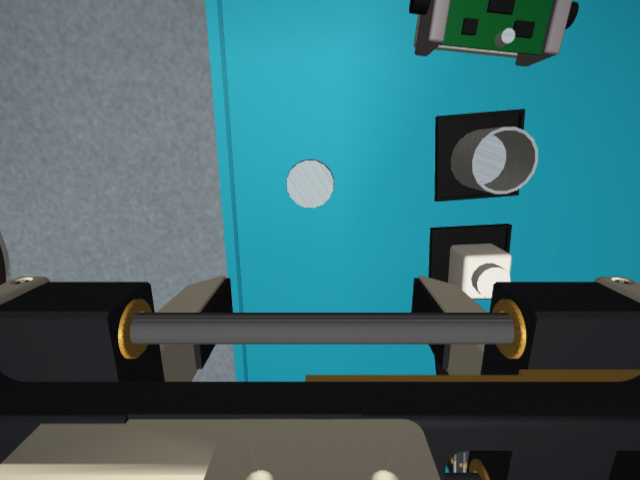

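The wrist picture shows the tin at (310,183), about (0.4445, 0.0725), and the bottle and cup upright in their dishes.

Call:
jog_arm --plan '[{"offset": [0.28, -0.065, 0.2], "twist": [0, 0, 0], "fingers": 1}, {"offset": [0.28, -0.065, 0.5], "twist": [0, 0, 0], "fingers": 1}, {"offset": [0.28, -0.065, 0.7], "twist": [0, 0, 0], "fingers": 1}, {"offset": [0.28, -0.065, 0.7], "twist": [0, 0, 0], "fingers": 1}, {"offset": [0.28, -0.065, 0.7], "twist": [0, 0, 0], "fingers": 1}]'

```text
clock: 28.02
position: [0.4443, 0.0731, 0.0492]
ee_rot: [2.223, 2.22, 0.001]
force: [-0.3, -0.6, -0.5]
width: 0.997
gripper_force: 0.0
```

```bash
python3 - <<'E'
from h import *
near("tin",.023); go(.4445,.0725,-.007)
E
```

```text
tin 0.73 box px [288. 227.  64.  72.] rect ctr [444.1  74.7] size [43.3 44.4] 35.8
  lm 0.64 [0.4451 0.0759]
t 28.175 pos [0.4444 0.0729 0.0496] | off [-0.002 -0.     0.377] twist [ 0.0004 -0.     -0.0003]
```

Call:
jog_arm --plan '[{"offset": [0.008, 0, 0.2], "twist": [0, 0, 0], "fingers": 1}, {"offset": [0.008, 0, 0.3], "twist": [0, 0, 0], "fingers": 1}, {"offset": [0.008, 0, 0.35], "twist": [0, 0, 0], "fingers": 1}, {"offset": [0.008, 0, 0.377], "twist": [0, 0, 0], "fingers": 1}, {"offset": [0.008, 0, 0.377], "twist": [0, 0, 0], "fingers": 1}]'

```text
clock: 28.8
position: [0.4434, 0.074, -0.0079]
ee_rot: [2.222, 2.22, 0.0]
force: [-0.1, -0.6, 0.6]
width: 0.998
gripper_force: 0.0
```

Call:
jog_arm --plan '[{"offset": [0, 0, 0], "twist": [0, 0, 0], "fingers": -0.05}, {"offset": [0, 0, 0], "twist": [0, 0, 0], "fingers": -0.05}, {"offset": [0, 0, 0], "twist": [0, 0, 0], "fingers": -0.05}, {"offset": [0, 0, 0], "twist": [0, 0, 0], "fingers": -1}, {"offset": [0, 0, 0], "twist": [0, 0, 0], "fingers": -1}, {"offset": [0, 0, 0], "twist": [0, 0, 0], "fingers": -1}, {"offset": [0, 0, 0], "twist": [0, 0, 0], "fingers": -1}]' --newtons 12

```text
clock: 29.68
position: [0.4433, 0.0739, -0.0081]
ee_rot: [2.223, 2.22, -0.0]
force: [-0.4, -0.1, 0.7]
width: 0.473
gripper_force: 12.0
```

Call:
jog_arm --plan '[{"offset": [0, 0, -0.3], "twist": [0, 0, 0], "fingers": -1}, {"offset": [0, 0, -0.6], "twist": [0, 0, 0], "fingers": -1}, {"offset": [-0.3, 0, -0.9], "twist": [0, 0, 0], "fingers": -1}, {"offset": [-0.6, 0.25, -0.95], "twist": [0, 0, 0], "fingers": -1}, {"offset": [-0.9, 0.5, -0.95], "twist": [0, 0, 0], "fingers": -1}, {"offset": [-0.9, 0.75, -0.95], "twist": [0, 0, 0], "fingers": -1}, {"offset": [-0.9, 0.75, -0.95], "twist": [0, 0, 0], "fingers": -1}]'

```text
clock: 30.55
position: [0.5576, -0.0615, 0.134]
ee_rot: [-2.224, -2.219, -0.002]
force: [-0.3, -0.3, 0.1]
width: 0.473
gripper_force: 12.0
```

```bash
python3 - <<'E'
from h import *
near("spool",.048); go(.618,-.110,.12)
c=calibration("top"); get_image("top")
for r in regions_of("spool","top")[:1]:
    m=r["region"].astype(np.uint8);k=cv2.minAreaRect(cv2.findNonZero(m)); print("top",r["conf"],ray(c,*k[0],.048).round(4),np.round(k[1],1))
E
```

```text
lm 0.86 [ 0.6213 -0.1103]
t 30.7 pos [ 0.5544 -0.0606  0.134 ] | off [-0.329  0.424  0.093] twist [-0.0002 -0.      0.    ]
top 0.4 [ 0.6224 -0.1315  0.048 ] [15.5  4.2]
```

Call:
jog_arm --plan '[{"offset": [-0.3, 0.2, 0], "twist": [0, 0, 0], "fingers": -1}, {"offset": [-0.56, 0.42, 0], "twist": [0, 0, 0], "fingers": -1}, {"offset": [-0.56, 0.42, 0], "twist": [0, 0, 0], "fingers": -1}, {"offset": [-0.56, 0.42, 0], "twist": [0, 0, 0], "fingers": -1}]'

```text
clock: 31.3
position: [0.6178, -0.1444, 0.1343]
ee_rot: [-2.221, -2.22, 0.0]
force: [-0.8, 0.2, 0.0]
width: 0.468
gripper_force: 12.0
```

```bash
python3 - <<'E'
from h import *
near("spool",.048,"w10.png"); near("tin",.165); go(.618,-.110,.12)
E
```

```text
spool 0.8 box px [290. 162.  66.  69.] rect ctr [ 619.2 -109.6] size [50.6 51.6] 44.0
  lm 0.85 [ 0.6214 -0.1099]
tin 0.62 box px [277. 254.  88.  93.] rect ctr [ 617.9 -140.5] size [42.9 41.7] 46.1
  lm 0.67 [ 0.62   -0.2074]
t 31.6 pos [ 0.6183 -0.1445  0.1347] | off [ 0.23  -0.002  0.098] twist [0. 0. 0.]
```

View pics/w10.png

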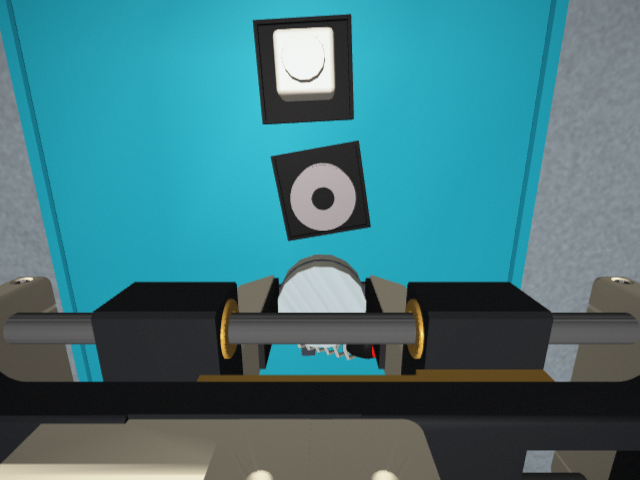

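The wrist picture shows the spool centred in its dish at (323,197), the bottle upright in the middle dish, and the tin held level at (322,305). I'll move over the spool and lower the tin.

Call:
jog_arm --plan '[{"offset": [0.227, 0.005, 0], "twist": [0, 0, 0], "fingers": -1}, {"offset": [0.227, 0.005, 0.2], "twist": [0, 0, 0], "fingers": -1}, {"offset": [0.227, 0.005, 0.4], "twist": [0, 0, 0], "fingers": -1}, {"offset": [0.227, 0.005, 0.55], "twist": [0, 0, 0], "fingers": -1}, {"offset": [0.227, 0.005, 0.6], "twist": [0, 0, 0], "fingers": -1}, {"offset": [0.227, 0.005, 0.635], "twist": [0, 0, 0], "fingers": -1}, {"offset": [0.227, 0.005, 0.635], "twist": [0, 0, 0], "fingers": -1}, {"offset": [0.227, 0.005, 0.635], "twist": [0, 0, 0], "fingers": -1}]'

```text
clock: 32.6
position: [0.6199, -0.1112, 0.04]
ee_rot: [2.222, 2.219, 0.001]
force: [-0.4, 0.1, -1.2]
width: 0.475
gripper_force: 12.0
```

```bash
python3 - <<'E'
from h import *
go(.619,-.1105,.037); print(observe()["force"])
E
```

```text
t 32.6 pos [ 0.6199 -0.1112  0.04  ] | off [ 0.005 -0.006  0.02 ] twist [ 0.0002  0.     -0.0002]
[-0.41085317  0.08086109 -1.1764012 ]
```

Call:
jog_arm --plan '[{"offset": [0.005, -0.005, 0.01], "twist": [0, 0, 0], "fingers": -1}, {"offset": [0.005, -0.005, 0.016], "twist": [0, 0, 0], "fingers": -1}, {"offset": [0.005, -0.005, 0.016], "twist": [0, 0, 0], "fingers": -1}]'

```text
clock: 32.98
position: [0.6186, -0.1104, 0.037]
ee_rot: [2.222, 2.22, 0.0]
force: [-1.6, -0.1, 1.8]
width: 0.471
gripper_force: 12.0
```

Call:
jog_arm --plan '[{"offset": [0, 0, 0.004], "twist": [0, 0, 0], "fingers": -1}, {"offset": [0, 0, 0.004], "twist": [0, 0, 0], "fingers": -1}]'

```text
clock: 33.22
position: [0.6186, -0.1104, 0.0369]
ee_rot: [2.222, 2.22, 0.0]
force: [-3.4, 0.9, 8.7]
width: 0.473
gripper_force: 12.0
```

Contact. I'll release gently, rise, and back off to see everything.

Call:
jog_arm --plan '[{"offset": [0, 0, 0], "twist": [0, 0, 0], "fingers": 0.05}, {"offset": [0, 0, 0], "twist": [0, 0, 0], "fingers": 0.3}, {"offset": [0, 0, 0], "twist": [0, 0, 0], "fingers": 0.5}, {"offset": [0, 0, 0], "twist": [0, 0, 0], "fingers": 0.5}, {"offset": [0, 0, -0.2], "twist": [0, 0, 0], "fingers": 0.5}, {"offset": [0, 0, -0.5], "twist": [0, 0, 0], "fingers": 0.5}, {"offset": [0, 0, -0.8], "twist": [0, 0, 0], "fingers": 0.5}, {"offset": [0, -0.4, -0.9], "twist": [0, 0, 0], "fingers": 0.5}, {"offset": [0, -0.8, -0.9], "twist": [0, 0, 0], "fingers": 0.5}, {"offset": [-0.2, -1.0, -0.9], "twist": [0, 0, 0], "fingers": 0.5}, {"offset": [-0.3, -1.0, -0.9], "twist": [0, 0, 0], "fingers": 0.5}, {"offset": [-0.3, -1.0, -0.9], "twist": [0, 0, 0], "fingers": 0.5}]'

```text
clock: 34.72
position: [0.4692, -0.1564, 0.1714]
ee_rot: [2.225, 2.217, 0.001]
force: [0.8, 0.1, 0.5]
width: 0.752
gripper_force: 0.0
```

```bash
python3 - <<'E'
from h import *
w=get_image("wrist");s=get_image("scene")[80:320,280:600]
cv2.imwrite("pics/f.png",np.hstack([cv2.resize(w,(400,300)),cv2.resize(s,(400,300),interpolation=cv2.INTER_CUBIC)])[:,:,::-1])
near("tin",.068); near("spool",.048); near("flux_bottle",.046); near("scrap_cup",.054); print(observe()["position"],observe()["clock"])
E
```

```text
tin 0.73 box px [467. 159.  63.  53.] rect ctr [ 615.1 -111.4] size [42. 50.] 80.6
tin 0.42 box px [444. 153.  69.  56.] rect ctr [ 594.8 -100.9] size [50.1 41.9] 61.3
  lm 0.79 [ 0.6448 -0.1165]
spool 0.97 box px [444. 151.  67.  59.] rect ctr [ 603.7 -102.6] size [51.4 45.2] 61.8
  lm 0.67 [ 0.6223 -0.1108]
flux_bottle 0.9 box px [446.  28.  72.  72.] rect ctr [598.7 -13.3] size [54.6 47.4] 2.8
  lm 0.93 [ 0.6067 -0.0092]
[ 0.46850128 -0.15522854  0.17116907] 35.425
```

View pics/f.png

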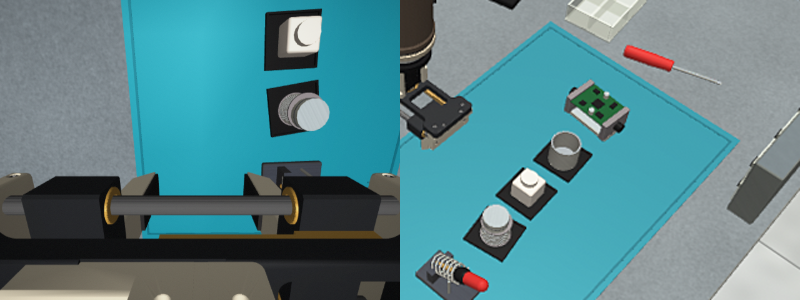

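The final picture shows the tin centred on the spool at (495,218), with the bottle and cup upright in their dishes, and nothing touched by the robot.

```bash
python3 -c "
from cell import sign_off; print(sign_off())"
```

```text
the job is handed in; nothing more can be done
None
```

The job is handed in at about 35 s: in the last pictures the spool (tin on top), flux bottle and cup stand upright near the middle of their dishes and the gripper touches nothing; it returned no verdict.

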